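Open the spray-can cage past its sagging bolt and hold the gate ajar

ROBOT

A 7-joint arm with a two-finger parallel gripper is mounted at the origin on the work surface. World frame = base frame: x ahead of the robot, y to its left, z up, the work surface at z = 0. Lengths are in mm, angles in rad, forces in N, time in s.
With the tool pointing down it reaches from about 400 to 875 mm from the base axis. Payload 4.4 kg.
Tool frame: the origin (TCP) lies at the very end of the fingers, on their centre line; the grasp point (between the pads) lies 19 mm behind it; z points along the fingers, x is the direction in which the jaws open and shut, and the axes are right-handed (so a half turn about z gives the same grasp; the last joint's range is limited). The gripper opens to 85 mm and grips with 20 to 120 N. Pads are 22 mm wide; open, the fingers measure 114 mm over their backs; the gripper's body (76 mm by 85 mm) begins 54 mm behind the grasp point. The pads swing forward as they close: fully open they stand 13 mm farther back than shut.
Start: joints at [-1.264, 0.628, 0.038, 1.517, -0.027, 0.996, -0.02], TCP at [236.723, 605.376, 231.313] pointing down, gripper open.
Joint ranges: [-3.06, 3.06], [-0.37, 2.12], [-1.25, 1.32], [0.18, 2.47], [-1.1, 4.24], [0.23, 1.98], [-2.94, 2.94]. Speed limits (rad/s): [2.57, 2.57, 3.14, 3.14, 3.14, 3.14, 3.14].

INTERFACE

Orientations are given as [roll, pitch, yaw] about the fixed x, y, z axes, in that order (R = Rz(yaw) Ry(pitch) Rx(roll)).
In Python, from cell import ctrl, get_image, job, models gives the robot as it stands.
- The arm moves only by the tool move_arm, never from a script. Its argument "moves" is a list that holds one entry, the list of rows, each a list of 6 numbers: the shift along the tool's x, y, z in m, then the turn, a rotation vector about the tool's x, y, z in rad. A call has 1 to 20 rows; each row is the pose to reach, as a shift and turn from the pose commanded when the call began, along the tool's axes at that moment; what a row does not reach only later rows make up. A row lasts 1/8 s, in which the tool goes at most 62.5 mm and 10.7 degrees, less where a joint would pass 70% of its speed; a pose out of reach is approached as far as the arm can. A call with a gripper value outside its range is refused whole. "jaw" is the opening, from 0 (shut) to 1 (fully open), set as the call begins (left out, the last holds). The fingers move at their own pace and stop on an object; the grip force is fixed at half the most. Time passes only in rows, so rows that repeat a pose let the fingers close. It gives the time, the measured TCP pose, the force and the opening at its end, in the units of the state.
- ctrl.read_state(): the state, without advancing time (a new reading comes with each control period).
- get_image(name): name is "side" or "top" or "wrist"; returns a dict with "color" (480x640x3 uint8, blue, green, red), "fov_y" (degrees; the focal length in pixels is half the picture's height over the tangent of half this angle, whatever the lens; pixels are square), "cx", "cy" (the principal point, pixels), "origin" and "orientation" of the camera in the world; the wrist camera has in their place "hand_eye" (4x4, takes a point from camera to tool coordinates, whose origin is the TCP and whose axes are the tool frame's). Camera axes: x right, y up, looking along -z (the intrinsics and any distortion apply to the point x, -y, -z); pixel columns grow to the right and rows downward; lengths in mm; the calibration is good to about 2 mm. A picture is of the moment at which its call begins: read the wrist's pose just before it. There is no depth.
- job.finish_job(): hands the job in, once; it reports no verdict.
Trained networks look in the newest picture that a camera, given by its name, has taken for a name from the list of things; names that differ only in an ending like _2 or _b are one class to them, and where a whole thing is asked for, a point or a joint stands for the part that bears it (a point fixed in the world has none). Each returns a list of dicts, best first, with "score" (0 to 1); they miss things now and then, are a little off and sometimes report something else, mostly with a low value. They report only what shows in the picture. A call takes as long as a camera call.
- models.cut_out(camera, thing): "pixels" (480x640 bool, what is visible of it) and "uv" ([column, row] in pixels, amid what is visible of it).
- models.place_of(camera, thing): "uv" ([column, row] in pixels: a listed point, or the origin of a listed thing).
The state is a dict: "clock": time; "qpos": joint angles; "qd": joint speeds; "tau": joint torques, N m; "eef_pos": TCP position; "tool_rot": TCP orientation; "force": force on the tool from outside, world axes, zero at the start; "torque": the same for the moment, N m; "width": finger opening in mm.
Only numpy, scipy, OpenCV 4.12 (cv2) and the standard library are available. Lean on these libraries where they do the work, as an engineer would, in place of code of your own. Each camera call takes 0.05 s, during which the arm holds its last target.

TASK

Open the gate of the spray-can cage for me and keep it ajar: swing the bolt's folding handle up until it snaps upright into its detent, then lift the sagging bolt by that handle so that its nose clears the bent-up lip of the keeper while you draw it right back out. Pull the self-closing gate open about a hand's width (10 cm at the bolt's edge) and finish still gripping the handle, holding the gate there with the bolt drawn; do not let go, and leave the other things on the bench alone.

Things in the scene. Friction and masses are not known exactly. Their poses are not given: they have to be found in the camera images.
- cage: Fixed steel mesh cage of spray cans, 355 wide (y) x 265 deep (x) x 205 mm tall, front posts 222 mm. Origin: on the bench below the middle of its front. +x points into the cage, +y along the front from hinge side to bolt side. Offsets in the other entries are in these axes, mm, gate shut, handle folded, bolt home. Only the handle is higher than z 222.
- gate: Gate filling the cage's front, with the bolt and handle it carries: 25 mm tube frame, top at z 200, front face at x -12.5, free edge at y 145. A round 20 mm bolt lies along y on its top rail, axis at x -31, z 188, in two loose guide loops at y 108 and -6 (tops z 216). Body origin on the hinge line at bench level.
- gate_hinge (a point): Point on the gate's vertical hinge line, at (-12.5, -146, 188) of the cage; fixed.
- keeper_lip (a point): Middle of the top edge of the keeper's bent-up lip, (-31, 152, 185.5) of the cage: a 5 mm tongue in front of the keeper strap (y 156 to 176, top z 218). It stands in a notch worn in the bolt's underside; the bolt's nose hangs behind it, 7.5 mm lower than its top, so the bolt draws only 5 mm until lifted by 7.5 mm or more. Fixed.
- bolt_nose (a point): Tip of the bolt on its axis, at (-31, 186, 188) of the cage when home. Drawn 37 mm it is clear of lip and keeper.
- handle_bar (a point): Middle of the handle's round crossbar: 14 mm thick, 72 mm long along the gate's x, between two arms 80 mm long and 56 mm apart. Folded it is at (-31, 149, 254) of the cage; upright, 80 mm straight above the pin on which it swings. Can be pinched from above, between the arms, by fingers closing along the cage's y.
- bail: The folding handle as a part: crossbar, two 8 mm arms and pin. Origin on its pin, which crosses the bolt along the gate's x: at (-31, 80, 214) of the cage when the bolt is home and down; it moves with bolt and gate.
- handle_swing (a joint): Folding handle, rad: 0 folded (arms towards +y, 30 degrees above level), 1.047 upright against its stop. Stiff pivot: stays where left. A ball detent resists from 0.55 to 0.85 (3 to 5 N at the bar); from about 0.93 the handle snaps to the stop and stays. Pulling the bar to -y presses it on the stop.
- bolt_draw (a joint): Bolt drawn back along the gate towards the hinge (-y), m: 0 home, 0.055 fully back. About 2 N of friction; stays where left.
- bolt_lift (a joint): Bolt lifted in its loose guides, m: 0 sagging (at rest), 0.014 at most. Bolt and handle weigh about 0.7 kg and drop when not lifted.
- gate_swing (a joint): Gate, rad: 0 shut, growing as it opens towards the cage's -x (counter-clockwise from above), 1.2 at most. 100 mm at the free edge is about 0.35. The bolt blocks it until drawn. A spring closes it: about 5 N at the handle when ajar.
- spray_can: Bystander: upright can, 64 mm across, 185 mm tall, on the bench at the cage's hinge side. Origin at the centre of its foot.
- chipping_hammer: Bystander: chipping hammer lying on the bench in front of the cage, 210 mm long, 150 mm across its head. Origin under the shaft.
- wire_brush: Bystander: wooden wire brush lying on its side on the bench at the cage's bolt side, 265 x 40 x 30 mm. Origin under its middle.

How it is judged:
By the outcome, as a careful person would: the job done as asked, in the order asked, and still so for the second after the job is handed in, while the arm keeps its last pose, push and grip.
It also fails if it takes over 38 s, if anything falls off the work surface, if the arm or the gripper's body presses on something with over 40 N, if the wrist force passes 120 N, or if a joint passes its speed limit or range.

## Working session

There is one attempt and no reset: what is moved stays moved. The work goes in short steps, Python scripts to look and compute and a tool call to move; the robot and the scene stay as the last step left them, time stands still between calls to the robot, and variables do not carry over. Pictures are saved under pics/ and viewed, and the job is handed in when it is done.

Besides the shell and the picture viewer there is one more tool, called after "Call:" as name(argument=value, ...), one argument or row to a line, values as JSON. move_arm: Moves the arm, as the interface text tells. Its arguments: {"type":"object","properties":{"moves":{"type":"array","items":{"type":"array","items":{"type":"array","items":{"type":"number"}}}},"jaw":{"type":"number"}},"required":["moves"]}

```bash
mkdir -p pics; ls; cat > h.py <<'E'
import numpy as np,cv2
from cell import ctrl,get_image,job,models
def snap(n,f):
    im=get_image(n); cv2.imwrite('pics/'+f,im['color']); return im
E
python3 - <<'E'
from h import *
s=ctrl.read_state(); print(s)
for n in ['side','top','wrist']:
    im=snap(n,n+'0.png'); print(n,{k:v for k,v in im.items() if k!='color'})
    for t in ['cage','gate','gate_hinge','keeper_lip','bolt_nose','handle_bar','bail','spray_can','chipping_hammer','wire_brush']:
        r=models.place_of(n,t); print(t,[(np.round(a['uv'],1),round(a['score'],2)) for a in r[:2]])
E
```

```text
pics
{'clock': 0.0, 'qpos': array([-1.26377983,  0.62935411,  0.03844562,  1.51834082, -0.02698171,
        0.99628679, -0.01997266]), 'qd': array([-3.54643048e-05,  1.37240692e-03,  5.31962305e-04,  2.15215244e-04,
       -8.13874841e-05,  7.26625552e-04,  3.16769556e-04]), 'tau': array([ 3.31291776e-04, -5.63402796e+01,  1.22558031e+00, -1.93439358e+01,
        1.08412243e-02,  1.05914733e-02,  3.62030939e-07]), 'eef_pos': array([236.51425843, 604.79123884, 230.39267306]), 'tool_rot': array([3.14155072e+00, 1.87045841e-03, 1.19801474e+00]), 'force': array([-0.17157326, -0.39750557, -1.20755322]), 'torque': array([ 0.01560955, -0.01122008,  0.01076971]), 'width': 85.22308215746614}
side {'fov_y': 52.48897938946497, 'cx': 313.3458488500923, 'cy': 234.99679264124944, 'origin': array([ 327.04938674, -809.06844215,  836.9242313 ]), 'orientation': array([ 0.88423803, -0.00269343, -0.20386589])}
cage [(array([364.2, 295.7]), 0.79)]
gate []
gate_hinge [(array([386.9, 283.6]), 0.83)]
keeper_lip [(array([337.7, 196.1]), 0.88), (array([380.1, 347.3]), 0.51)]
bolt_nose [(array([333.8, 184.7]),
[... 895 characters left out ...]
6.5]), 0.76)]
chipping_hammer [(array([439. , 294.8]), 0.63)]
wire_brush [(array([215.1, 238.2]), 0.83), (array([440.7, 292.2]), 0.33)]
wrist {'fov_y': 60.74719629224411, 'cx': 322.4460999002061, 'cy': 238.27148062291116, 'hand_eye': array([[ 9.99999486e-01, -1.77876866e-04,  9.98269938e-04,
         1.30794237e-01],
       [ 9.81231181e-05, -9.62897559e-01, -2.69867155e-01,
        -6.83634766e+01],
       [ 1.00923481e-03,  2.69867114e-01, -9.62897047e-01,
        -1.42029847e+02],
       [ 0.00000000e+00,  0.00000000e+00,  0.00000000e+00,
         1.00000000e+00]])}
cage []
gate []
gate_hinge []
keeper_lip []
bolt_nose []
handle_bar []
bail []
spray_can []
chipping_hammer []
wire_brush []
```

View pics/side0.png

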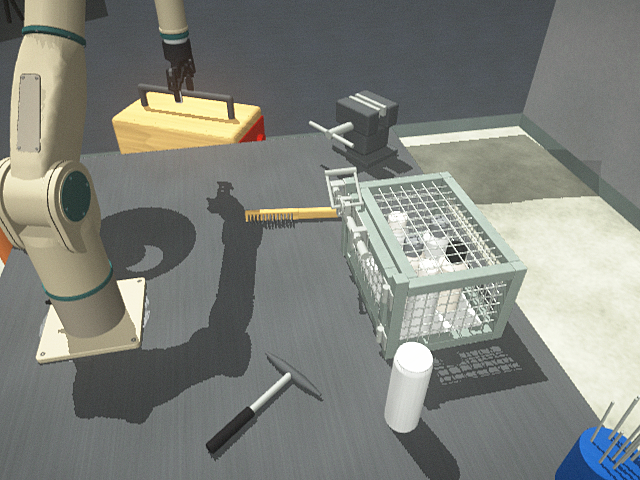

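View pics/top0.png

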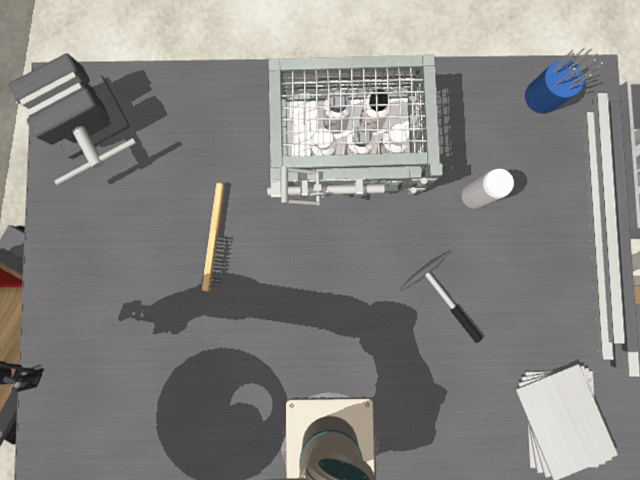

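```bash
cat >> h.py <<'E'
from scipy.spatial.transform import Rotation as R
from scipy.optimize import least_squares
def proj(im,P,T=None):
    if 'origin' in im: o=im['origin'];Rm=R.from_euler('xyz',im['orientation']).as_matrix()
    else: Rm=T[:3,:3];o=T[:3,3]
    P=np.atleast_2d(P); c=(P-o)@Rm
    f=240/np.tan(np.radians(im['fov_y']/2))
    return np.c_[im['cx']+f*c[:,0]/-c[:,2], im['cy']-f*c[:,1]/-c[:,2]]
def tri(ims,uvs,z=None):
    f=lambda p: np.concatenate([(proj(i,p)[0]-u) for i,u in zip(ims,uvs)])
    r=least_squares(f,[500,0,150.]); return r.x,np.abs(r.fun).max()
PTS={'cage':(0,0,0),'gate_hinge':(-12.5,-146,188),'keeper_lip':(-31,152,185.5),'bolt_nose':(-31,186,188),'handle_bar':(-31,149,254),'bail':(-31,80,214)}
def c2w(q,P):
    x,y,a=q[:3]; P=np.atleast_2d(P).astype(float); c,s=np.cos(a),np.sin(a)
    return np.c_[x+c*P[:,0]-s*P[:,1], y+s*P[:,0]+c*P[:,1], P[:,2]]
E
python3 - <<'E'
from h import *
ims={n:get_image(n) for n in ('side','top')}
obs=[]
for n in ims:
    for t in PTS:
        for a in models.place_of(n,t): obs.append((n,t,a['uv'],a['score']))
best=None
for x0 in [500,650]:
  for a0 in np.arange(-3.1,3.1,.5):
    f=lambda q: np.concatenate([(proj(ims[n],c2w(q,PTS[t]))[0]-u)*s for n,t,u,s in obs])
    r=least_squares(f,[x0,0,a0],loss='soft_l1',f_scale=2)
    if best is None or r.cost<best.cost: best=r
print(best.x,best.cost)
for n,t,u,s in obs: print(n,t,s,np.round(u,1),np.round(proj(ims[n],c2w(best.x,PTS[t]))[0]-u,1))
np.save('cage.npy',best.x)
for t in PTS: print(t,c2w(best.x,PTS[t])[0].round(1))
E
```

```text
[ 6.10237159e+02 -5.88224057e+01  1.56660581e-02] 50.242283059089964
side cage 0.62 [366.9 293.6] [-1.1  3.3]
side gate_hinge 0.6 [387.1 282.8] [2.7 1.4]
side keeper_lip 0.78 [340.7 194.6] [-1.5  2.7]
side bolt_nose 0.93 [331.5 187. ] [4.1 1.5]
side handle_bar 0.56 [342.8 174. ] [-2.1 -1.1]
side bail 0.78 [346.7 204.9] [1.5 0.2]
top cage 0.96 [350.4 188. ] [-0.4  0.5]
top gate_hinge 0.82 [428.3 176.3] [-4.   0.9]
top keeper_lip 0.57 [282.  189.4] [2.  0.7]
top bolt_nose 0.75 [270.3 190.2] [-2.5  0.2]
top handle_bar 0.69 [286.1 183.6] [-3.1  0.7]
top bail 0.44 [281.3 189.7] [36.5 -2.9]
cage [610.2 -58.8   0. ]
gate_hinge [ 600. -205.  188.]
keeper_lip [576.9  92.7 185.5]
bolt_nose [576.3 126.7 188. ]
handle_bar [576.9  89.7 254. ]
bail [578.   20.7 214. ]
```

```bash
cat >> h.py <<'E'
import json
def pose(p,rpy):
    T=np.eye(4);T[:3,:3]=R.from_euler('xyz',rpy).as_matrix();T[:3,3]=p;return T
def rel(T0,T1):
    D=np.linalg.inv(T0)@T1
    return np.r_[D[:3,3]/1000,R.from_matrix(D[:3,:3]).as_rotvec()].round(4)
def apply(T0,row):
    D=np.eye(4);D[:3,3]=np.array(row[:3])*1000;D[:3,:3]=R.from_rotvec(row[3:]).as_matrix();return T0@D
E
python3 - <<'E'
from h import *
ims={n:get_image(n) for n in ('side','top')}
q=np.load('cage.npy')
# wireframe overlay
for n,im in ims.items():
    c=im['color'].copy()
    def L(a,b,col=(0,0,255)):
        p=proj(im,c2w(q,[a,b])); cv2.line(c,*[tuple(int(round(v*4)) for v in u) for u in p],col,1,cv2.LINE_AA,2)
    for z in (0,205):
        for a,b in [((0,-177.5),(0,177.5)),((265,-177.5),(265,177.5)),((0,-177.5),(265,-177.5)),((0,177.5),(265,177.5))]: L((*a,z),(*b,z))
    for s in (28,-28):
        L((-31+s,80,214),(-31+s,149,254),(255,0,0))
    L((-67,149,254),(5,149,254),(255,0,0)); L((-31,186,188),(-31,-20,188),(0,200,0))
    cr=c[140:380,300:560] if n=='side' else c[40:220,250:460]
    cv2.imwrite(f'pics/ov_{n}.png',cv2.resize(cr,None,fx=2.4,fy=2.4,interpolation=cv2.INTER_CUBIC))
T0=pose([236.723,605.376,231.313],[np.pi,0,1.198])
bar=c2w(q,PTS['handle_bar'])[0]
print(rel(T0,pose([bar[0],bar[1],350],[np.pi,0,np.pi/2+q[2]])), rel(T0,pose([390,370,350],[np.pi,0,1.4])))
E
```

```text
[-0.3564  0.5046 -0.1187  0.      0.     -0.3885] [-0.1634  0.2285 -0.1187  0.      0.     -0.202 ]
```

View pics/ov_side.png

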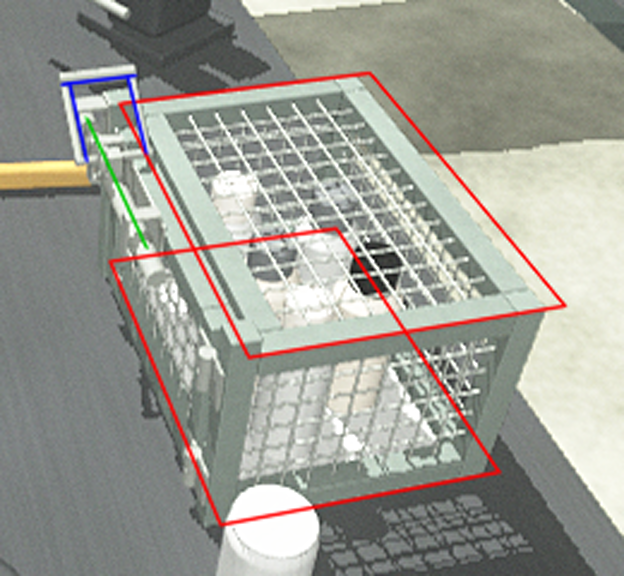

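View pics/ov_top.png

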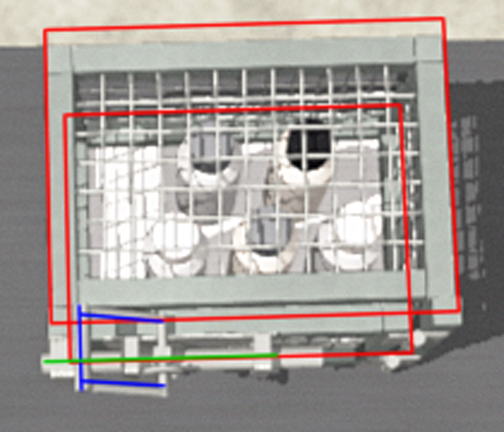

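Call:
move_arm(
  moves=[
    [[-0.02, 0.03, -0.06, 0, 0, -0.03], [-0.05, 0.07, -0.1, 0, 0, -0.08], [-0.085, 0.12, -0.119, 0, 0, -0.13], [-0.12, 0.17, -0.119, 0, 0, -0.18], [-0.155, 0.22, -0.119, 0, 0, -0.22], [-0.19, 0.27, -0.119, 0, 0, -0.26], [-0.225, 0.32, -0.119, 0, 0, -0.3], [-0.26, 0.37, -0.119, 0, 0, -0.34], [-0.295, 0.42, -0.119, 0, 0, -0.38], [-0.33, 0.465, -0.119, 0, 0, -0.3885], [-0.3564, 0.5046, -0.119, 0, 0, -0.3885], [-0.3564, 0.5046, -0.119, 0, 0, -0.3885], [-0.3564, 0.5046, -0.119, 0, 0, -0.3885]],
  ],
  jaw=1,
)

```text
clock: 4.08
eef_pos: [576.4, 90.4, 350.1]
tool_rot: [-3.141, -0.001, 1.587]
force: [0.7, 0.0, -1.0]
width: 85.5
```

```bash
python3 - <<'E'
from h import *
s=ctrl.read_state(); print(s['clock'],s['eef_pos'],s['tool_rot'],s['force'])
im=snap('wrist','w1.png')
T=pose(s['eef_pos'],s['tool_rot'])@im['hand_eye']
q=np.load('cage.npy')
for t in PTS:
    r=models.place_of('wrist',t); print(t,[(np.round(a['uv'],1),round(a['score'],2)) for a in r[:2]],proj(im,c2w(q,PTS[t]),T).round(1))
snap('side','s1.png')
E
```

```text
4.075 [576.44094461  90.42280651 350.10081824] [-3.14082064e+00 -9.68169440e-04  1.58682336e+00] [ 0.73476966  0.00733861 -1.03248814]
cage [(array([199.3, 206.6]), 0.57)] [[200.  208.6]]
gate_hinge [(array([203.8, 207.6]), 0.18)] [[-60.3 241. ]]
keeper_lip [] [[325.4 217. ]]
bolt_nose [(array([367.9, 213.3]), 0.94)] [[370.1 217.8]]
handle_bar [(array([314.8, 238.8]), 0.76)] [[321.2 241.8]]
bail [(array([222.7, 222.4]), 0.64)] [[222.7 225.9]]
```

View pics/w1.png

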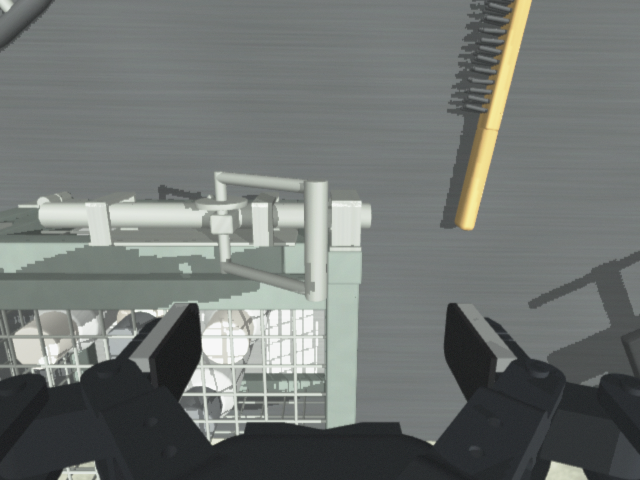

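View pics/s1.png

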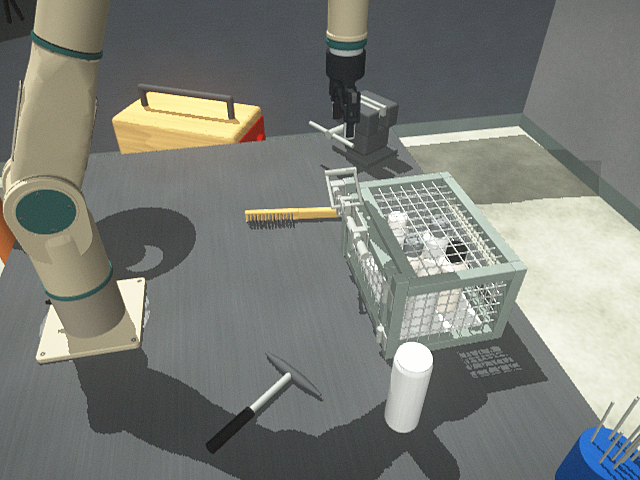

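Call:
move_arm(
  moves=[
    [[-0.003, 0, 0.035, 0, 0, 0], [-0.003, 0, 0.07, 0, 0, 0], [-0.003, 0, 0.1, 0, 0, 0], [-0.003, 0, 0.112, 0, 0, 0], [-0.003, 0, 0.112, 0, 0, 0]],
  ],
)

```text
clock: 5.1
eef_pos: [576.8, 86.8, 238.1]
tool_rot: [-3.141, 0.0, 1.587]
force: [0.2, -0.3, 1.1]
width: 85.6
```

```bash
python3 - <<'E'
from h import *
s=ctrl.read_state(); print(s['clock'],s['eef_pos'],s['tool_rot'],s['force'])
snap('wrist','w2.png');c=snap('side','s2.png')['color'][80:280,260:460]; cv2.imwrite('pics/s2c.png',cv2.resize(c,None,fx=3,fy=3))
E
```

```text
5.1 [576.78367772  86.78895705 238.09220194] [-3.14076522e+00  1.19221681e-04  1.58668472e+00] [ 0.16677755 -0.27607004  1.09957857]
```

View pics/w2.png

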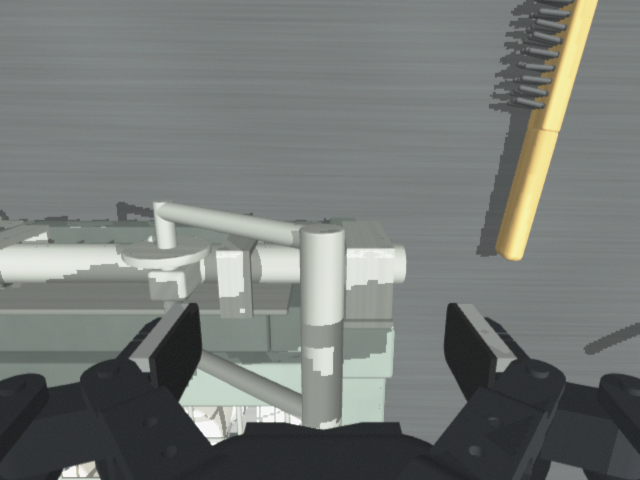

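View pics/s2c.png

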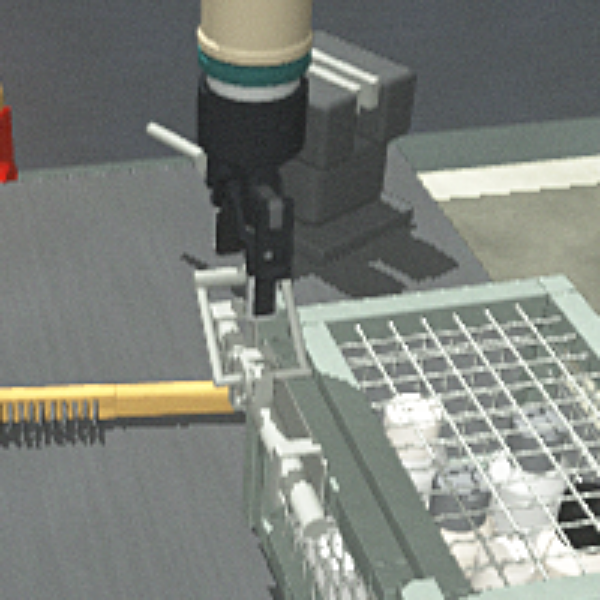

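Call:
move_arm(
  moves=[
    [[0, 0, 0, 0, 0, 0], [0, 0, 0, 0, 0, 0], [0, 0, 0, 0, 0, 0], [0, 0, 0, 0, 0, 0], [0, 0, 0, 0, 0, 0], [0, 0, 0, 0, 0, 0]],
  ],
  jaw=0,
)

```text
clock: 5.95
eef_pos: [576.9, 86.6, 238.4]
tool_rot: [3.142, -0.0, 1.586]
force: [-0.8, -0.1, 0.4]
width: 12.2
```

```bash
python3 - <<'E'
from h import *
s=ctrl.read_state(); print(s['clock'],s['eef_pos'],s['tool_rot'],s['force'],s['torque'],s['width'])
snap('wrist','w3.png')
r=80;pin=np.array([20.7,214])
for a in np.radians(np.arange(34,95,5)): print(np.degrees(a).round(),(r*np.cos(a)-r*np.cos(np.radians(34))).round(1),(r*np.sin(a)-r*np.sin(np.radians(34))).round(1))
E
```

```text
5.95 [576.93472828  86.64593416 238.3625276 ] [ 3.14152073e+00 -8.99994515e-06  1.58644223e+00] [-0.80180317 -0.05157733  0.43436565] [-0.09759759  0.08361422  0.00347686] 12.206785604620839
34.0 0.0 0.0
39.0 -4.2 5.6
44.0 -8.8 10.8
49.0 -13.8 15.6
54.0 -19.3 20.0
59.0 -25.1 23.8
64.0 -31.3 27.2
69.0 -37.7 30.0
74.0 -44.3 32.2
79.0 -51.1 33.8
84.0 -58.0 34.8
89.0 -64.9 35.3
94.0 -71.9 35.1
```

View pics/w3.png

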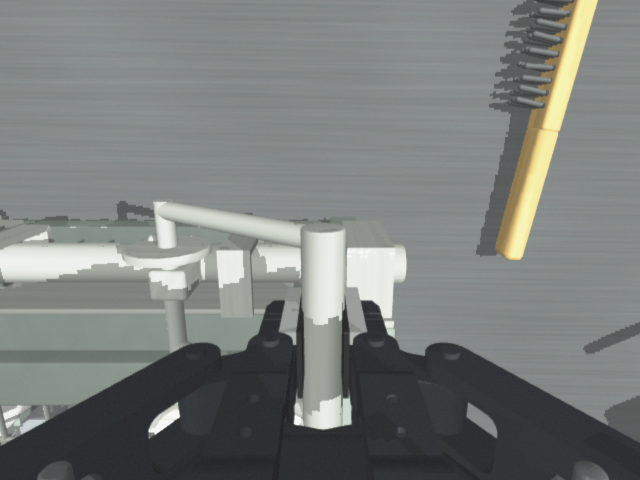

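Call:
move_arm(
  moves=[
    [[-0.0023, 0, -0.0035, 0, 0, 0], [-0.0048, 0, -0.0069, 0, 0, 0], [-0.0075, 0, -0.0101, 0, 0, 0], [-0.0103, 0, -0.0132, 0, 0, 0], [-0.0133, 0, -0.0162, 0, 0, 0], [-0.0164, 0, -0.0189, 0, 0, 0], [-0.0197, 0, -0.0215, 0, 0, 0], [-0.0231, 0, -0.0239, 0, 0, 0], [-0.0231, 0, -0.0239, 0, 0, 0]],
  ],
)

```text
clock: 7.12
eef_pos: [577.2, 62.4, 262.5]
tool_rot: [-3.142, 0.001, 1.586]
force: [0.6, -0.4, -6.0]
width: 12.4
```

```bash
python3 - <<'E'
from h import *
s=ctrl.read_state(); print(s['clock'],s['eef_pos'],s['tool_rot'],s['force'],s['torque'],s['width'])
snap('wrist','w4.png')
E
```

```text
7.125 [577.20250392  62.35055623 262.50788542] [-3.14156319e+00  1.19292653e-03  1.58562938e+00] [ 0.61065571 -0.37859508 -6.04178056] [ 0.19356996 -0.07087826 -0.02094531] 12.38228470018581
```

View pics/w4.png

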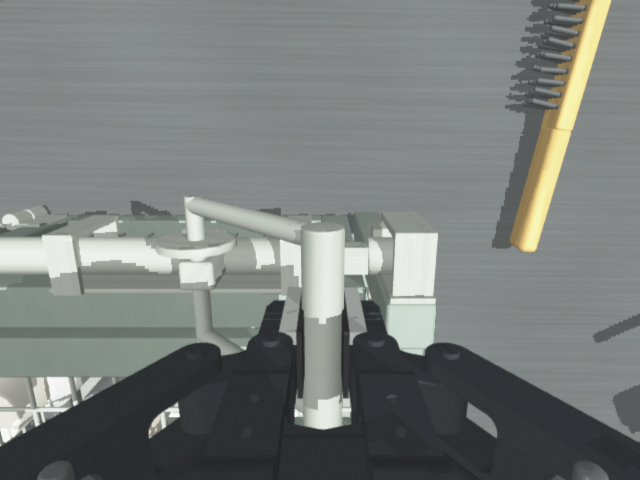

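Call:
move_arm(
  moves=[
    [[0.004, 0, 0, 0, 0, 0], [0.008, 0, 0, 0, 0, 0], [0.012, 0, 0, 0, 0, 0], [0.014, 0, 0, 0, 0, 0], [0.014, 0, 0, 0, 0, 0]],
  ],
)

```text
clock: 7.8
eef_pos: [577.0, 78.2, 262.1]
tool_rot: [-3.141, -0.001, 1.587]
force: [-0.1, -0.6, -6.2]
width: 12.3
```

```bash
python3 - <<'E'
from h import *
s=ctrl.read_state(); print(s['clock'],s['eef_pos'],s['tool_rot'],s['force'],s['torque'],s['width'])
snap('wrist','w5.png')
E
```

```text
7.8 [576.9699559   78.19598769 262.11702379] [-3.14144484e+00 -5.16123618e-04  1.58707241e+00] [-0.10878189 -0.64717736 -6.15216809] [ 0.06009914 -0.05660586  0.01555278] 12.271786607093071
```

View pics/w5.png

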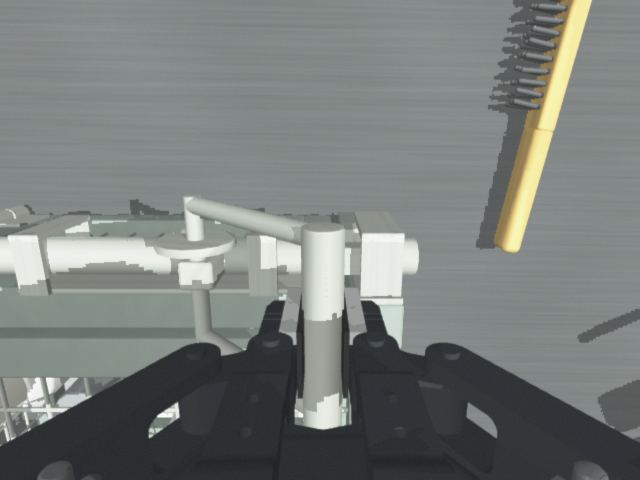

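Call:
move_arm(
  moves=[
    [[0.0025, 0, 0, 0, 0, 0], [0.0025, 0, 0.004, 0, 0, 0], [0.0025, 0, 0.008, 0, 0, 0], [0.0025, 0, 0.011, 0, 0, 0], [0.0025, 0, 0.011, 0, 0, 0]],
  ],
)

```text
clock: 8.48
eef_pos: [576.9, 79.2, 250.6]
tool_rot: [-3.141, 0.001, 1.586]
force: [1.6, -4.7, -6.7]
width: 12.4
```

```bash
python3 - <<'E'
from h import *
s=ctrl.read_state(); print(s['clock'],s['eef_pos'],s['tool_rot'],s['force'],s['torque'],s['width'])
snap('wrist','w6.png')
E
```

```text
8.475 [576.9135413   79.18778984 250.58143794] [-3.14100362e+00  1.08158993e-03  1.58594748e+00] [ 1.61990016 -4.7162017  -6.69463377] [-0.97276486 -0.1950692  -0.0238681 ] 12.432066252727736
```

View pics/w6.png

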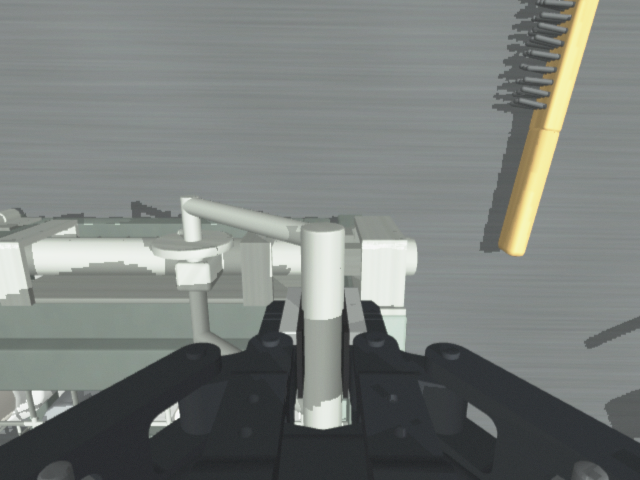

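Call:
move_arm(
  moves=[
    [[0, 0, 0, 0, 0, 0], [0, 0, 0, 0, 0, 0], [0, 0, 0, 0, 0, 0], [0, 0, 0, 0, 0, 0]],
  ],
  jaw=0.4,
)

```text
clock: 9.02
eef_pos: [577.1, 80.6, 251.5]
tool_rot: [3.141, -0.001, 1.587]
force: [-0.6, 0.6, -1.0]
width: 34.0
```

```bash
python3 - <<'E'
from h import *
s=ctrl.read_state(); print(s['clock'],s['eef_pos'],s['tool_rot'],s['force'],s['torque'],s['width'])
snap('wrist','w7.png');c=snap('side','s7.png')['color'][80:280,260:460]; cv2.imwrite('pics/s7c.png',cv2.resize(c,None,fx=3,fy=3))
E
```

```text
9.025 [577.1410529   80.56103661 251.50981741] [ 3.14100187e+00 -5.76763588e-04  1.58693410e+00] [-0.55472824  0.61367265 -0.96752813] [-0.00700332  0.06125326 -0.00123782] 33.99552336552884
```

View pics/w7.png

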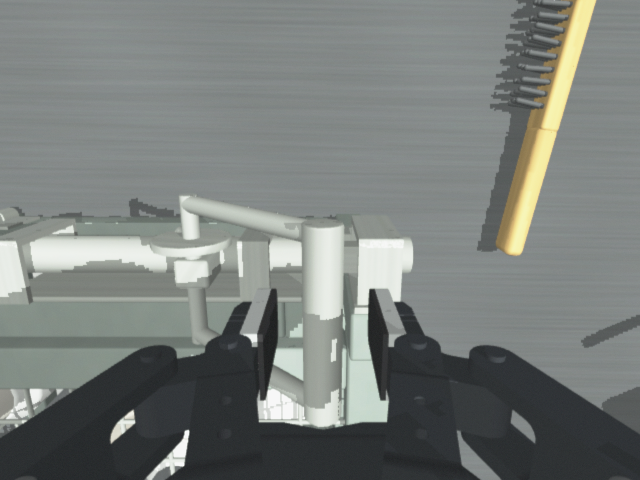

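View pics/s7c.png

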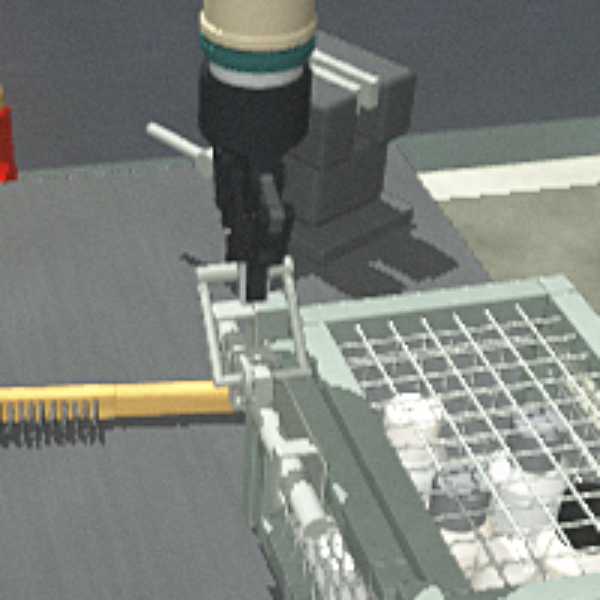

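Call:
move_arm(
  moves=[
    [[-0.006, 0, 0, 0, 0, 0], [-0.01, 0, 0, 0, 0, 0], [-0.013, 0, -0.002, 0, 0, 0], [-0.016, 0, -0.0045, 0, 0, 0], [-0.019, 0, -0.007, 0, 0, 0], [-0.0226, 0, -0.009, 0, 0, 0], [-0.026, 0, -0.011, 0, 0, 0], [-0.03, 0, -0.013, 0, 0, 0], [-0.0335, 0, -0.0145, 0, 0, 0], [-0.037, 0, -0.016, 0, 0, 0], [-0.037, 0, -0.016, 0, 0, 0]],
  ],
)

```text
clock: 10.5
eef_pos: [577.8, 41.8, 267.3]
tool_rot: [3.141, 0.001, 1.585]
force: [-0.5, 2.1, 0.6]
width: 34.4
```

```bash
python3 - <<'E'
from h import *
s=ctrl.read_state(); print(s['clock'],s['eef_pos'],s['tool_rot'],s['force'],s['torque'],s['width'])
snap('wrist','w8.png')
E
```

```text
10.5 [577.78100895  41.84292294 267.25440639] [3.14120387e+00 1.17368558e-03 1.58539598e+00] [-0.47461533  2.05571986  0.6305039 ] [ 0.28460089 -0.04500671 -0.03055067] 34.402558801497925
```

View pics/w8.png

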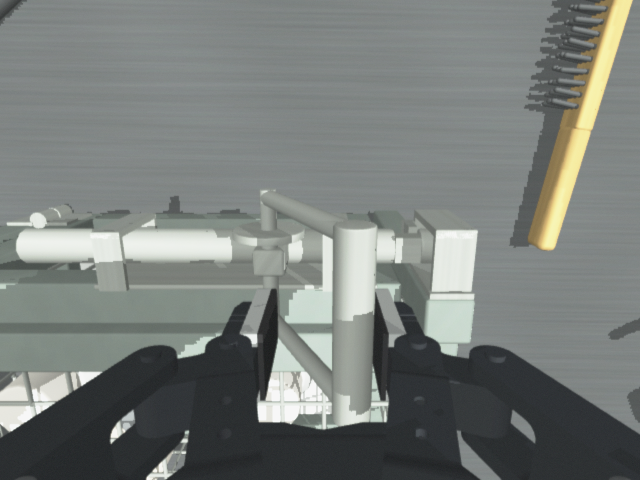

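Call:
move_arm(
  moves=[
    [[-0.004, 0, -0.0015, 0, 0, 0], [-0.008, 0, -0.003, 0, 0, 0], [-0.012, 0, -0.004, 0, 0, 0], [-0.016, 0, -0.005, 0, 0, 0], [-0.02, 0, -0.006, 0, 0, 0], [-0.024, 0, -0.006, 0, 0, 0], [-0.028, 0, -0.006, 0, 0, 0], [-0.032, 0, -0.006, 0, 0, 0], [-0.034, 0, -0.006, 0, 0, 0], [-0.034, 0, -0.006, 0, 0, 0]],
  ],
)

```text
clock: 11.8
eef_pos: [577.9, 8.3, 273.0]
tool_rot: [-3.141, 0.001, 1.586]
force: [0.2, -0.1, 0.1]
width: 33.9
```

```bash
python3 - <<'E'
from h import *
s=ctrl.read_state(); print(s['clock'],s['eef_pos'],s['tool_rot'],s['force'],s['torque'],s['width'])
snap('wrist','w9.png');c=snap('side','s9.png')['color'][80:280,260:460]; cv2.imwrite('pics/s9c.png',cv2.resize(c,None,fx=3,fy=3))
E
```

```text
11.8 [577.93926574   8.28032412 273.00208759] [-3.14109510e+00  7.63653444e-04  1.58577496e+00] [ 0.18409064 -0.13319303  0.13351918] [0.0291365  0.04793586 0.04382584] 33.93788385765614
```

View pics/w9.png

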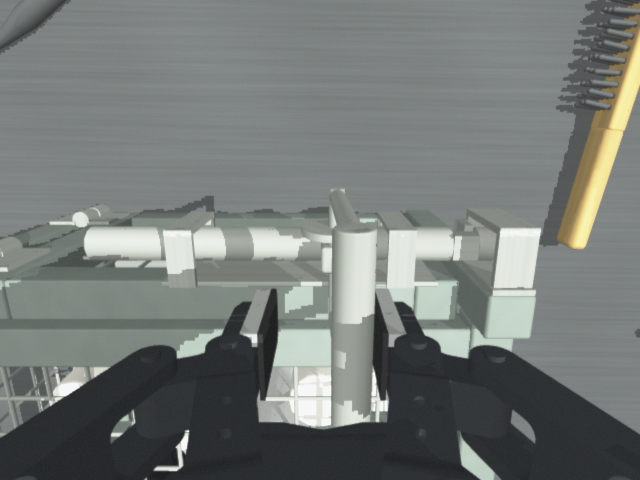

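View pics/s9c.png

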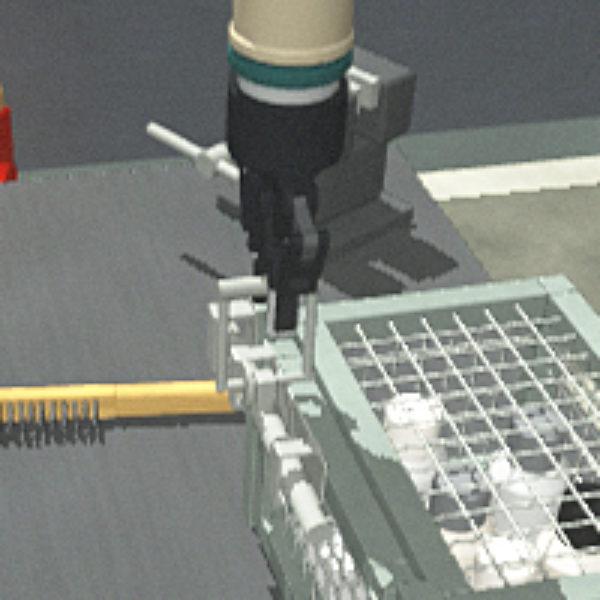

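Call:
move_arm(
  moves=[
    [[-0.003, 0, 0, 0, 0, 0], [-0.006, 0, 0, 0, 0, 0], [-0.007, 0, 0, 0, 0, 0], [-0.007, 0, 0, 0, 0, 0]],
  ],
)

```text
clock: 12.4
eef_pos: [578.2, 4.8, 273.2]
tool_rot: [-3.141, -0.004, 1.588]
force: [-0.2, 5.6, 1.4]
width: 34.0
```

```bash
python3 - <<'E'
from h import *
s=ctrl.read_state(); print(s['clock'],s['eef_pos'],s['tool_rot'],s['force'],s['torque'],s['width'])
snap('wrist','w10.png')
E
```

```text
12.4 [578.15433502   4.82627495 273.17321862] [-3.14146044 -0.00359287  1.58838003] [-0.15910246  5.63225912  1.39868964] [1.18255798e+00 3.43572143e-02 7.10485982e-04] 34.029336381544425
```

View pics/w10.png

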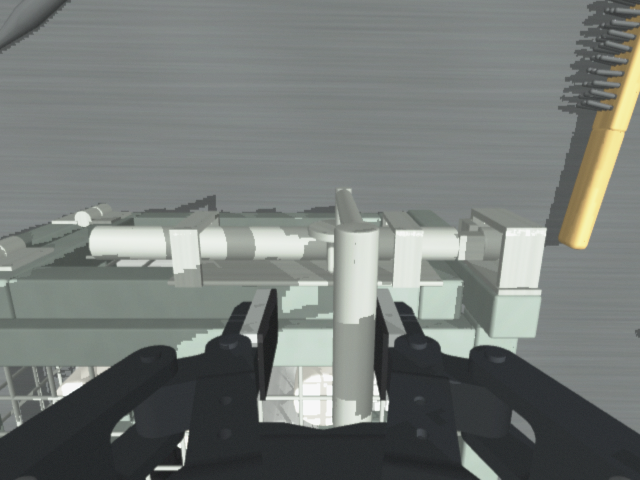

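Call:
move_arm(
  moves=[
    [[0.007, 0, -0.001, 0, 0, 0], [0.0143, 0, -0.002, 0, 0, 0], [0.0143, 0, -0.002, 0, 0, 0]],
  ],
)

```text
clock: 12.82
eef_pos: [578.1, 16.9, 275.3]
tool_rot: [3.141, 0.0, 1.588]
force: [-0.5, 0.1, 0.1]
width: 34.2
```

Call:
move_arm(
  moves=[
    [[0, 0, 0, 0, 0, 0], [0, 0, 0, 0, 0, 0], [0, 0, 0, 0, 0, 0], [0, 0, 0, 0, 0, 0], [0, 0, 0, 0, 0, 0]],
  ],
  jaw=0,
)

```text
clock: 13.45
eef_pos: [578.1, 15.9, 275.3]
tool_rot: [3.141, 0.0, 1.586]
force: [0.4, -1.3, 2.7]
width: 12.0
```

```bash
python3 - <<'E'
from h import *
s=ctrl.read_state(); print(s['clock'],s['eef_pos'],s['tool_rot'],s['force'],s['torque'],s['width'])
snap('wrist','w11.png');c=snap('side','s11.png')['color'][80:280,260:460]; cv2.imwrite('pics/s11c.png',cv2.resize(c,None,fx=3,fy=3))
E
```

```text
13.45 [578.05107536  15.87684068 275.34500683] [3.14139980e+00 4.82027984e-04 1.58604177e+00] [ 0.38019165 -1.27427582  2.73946631] [-0.33336254  0.09650831 -0.01767844] 11.965218215686283
```

View pics/w11.png

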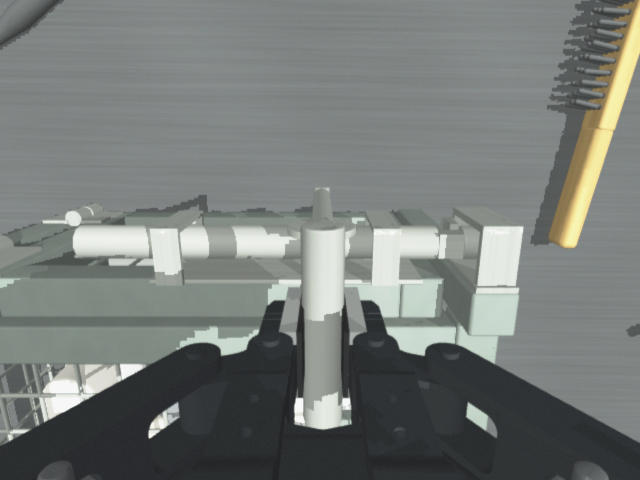

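View pics/s11c.png

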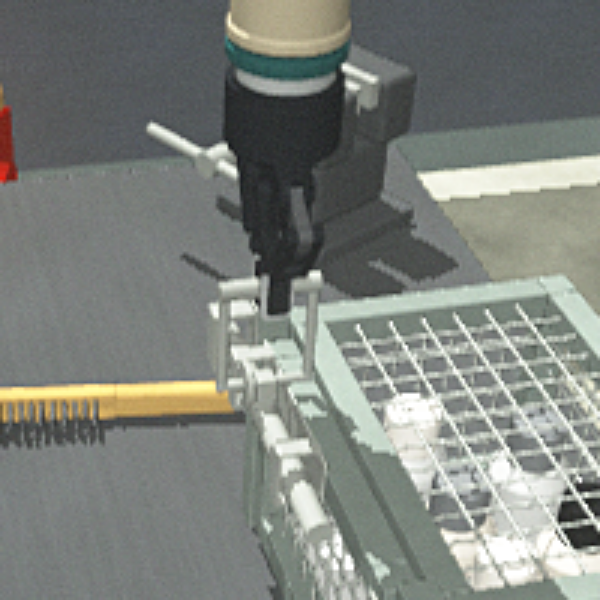

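Call:
move_arm(
  moves=[
    [[0, 0, -0.004, 0, 0, 0], [0, 0, -0.008, 0, 0, 0], [0, 0, -0.011, 0, 0, 0], [0, 0, -0.011, 0, 0, 0]],
  ],
)

```text
clock: 14.05
eef_pos: [577.8, 16.3, 286.2]
tool_rot: [-3.141, 0.0, 1.586]
force: [0.5, -1.4, -6.0]
width: 12.0
```

Call:
move_arm(
  moves=[
    [[-0.004, 0, 0, 0, 0, 0], [-0.009, 0, 0, 0, 0, 0], [-0.014, 0, 0, 0, 0, 0], [-0.019, 0, 0, 0, 0, 0], [-0.024, 0, 0, 0, 0, 0], [-0.029, 0, 0, 0, 0, 0], [-0.034, 0, 0, 0, 0, 0], [-0.039, 0, 0, 0, 0, 0], [-0.042, 0, 0, 0, 0, 0], [-0.042, 0, 0, 0, 0, 0]],
  ],
)

```text
clock: 15.3
eef_pos: [578.5, -26.6, 286.1]
tool_rot: [-3.141, 0.001, 1.586]
force: [0.0, -0.5, -6.1]
width: 12.0
```

```bash
python3 - <<'E'
from h import *
s=ctrl.read_state(); print(s['clock'],s['eef_pos'],s['tool_rot'],s['force'],s['torque'],s['width'])
snap('wrist','w12.png');c=snap('side','s12.png')['color'][80:280,260:460]; cv2.imwrite('pics/s12c.png',cv2.resize(c,None,fx=3,fy=3))
q=np.load('cage.npy'); H=c2w(q,PTS['gate_hinge'])[0]; print(H,q)
E
```

```text
15.3 [578.53459785 -26.62623028 286.12225428] [-3.14131262e+00  1.04711543e-03  1.58576248e+00] [ 0.01177551 -0.54504036 -6.05794421] [ 0.08039191 -0.12167769 -0.01840928] 11.974423414373835
[ 600.02584422 -205.00030768  188.        ] [ 6.10237159e+02 -5.88224057e+01  1.56660581e-02]
```

View pics/w12.png

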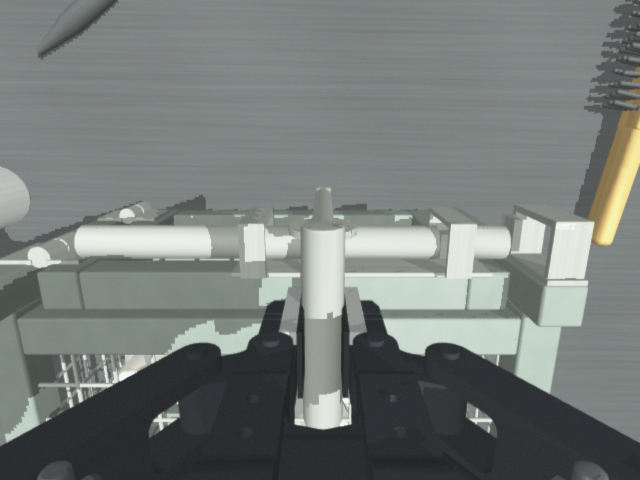

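View pics/s12c.png

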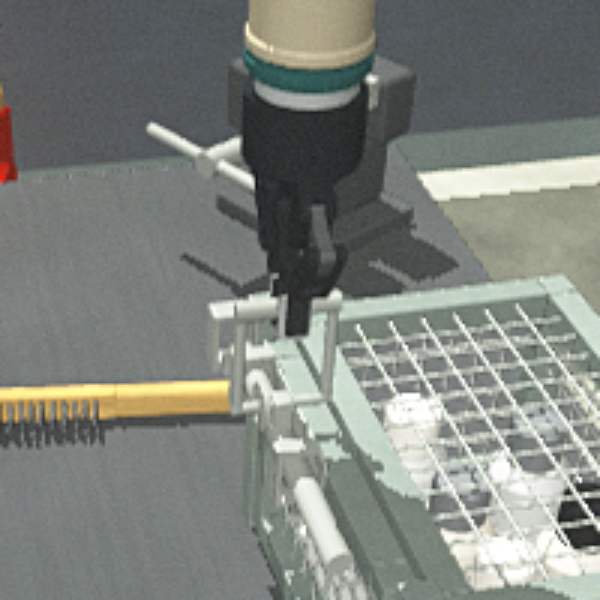

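```bash
python3 - <<'E'
from h import *
H=np.array([600,-205.]);p=np.array([578.2,-26.6]);yaw=1.5865
T0=pose([*p,286],[np.pi,0,yaw])
for th in np.arange(.03,.3601,.03):
    c,s=np.cos(th),np.sin(th); d=p-H; pp=H+[c*d[0]-s*d[1],s*d[0]+c*d[1]]
    print(rel(T0,pose([*pp,286],[np.pi,0,yaw+th])).tolist(), pp.round(1))
E
```

```text
[-0.0007, -0.0054, 0.0, 0.0, 0.0, -0.03] [572.9 -27.3]
[-0.0015, -0.0107, 0.0, 0.0, 0.0, -0.06] [567.5 -28.2]
[-0.0024, -0.016, 0.0, -0.0, 0.0, -0.09] [562.3 -29.3]
[-0.0036, -0.0213, 0.0, 0.0, 0.0, -0.12] [557.  -30.5]
[-0.0048, -0.0265, 0.0, 0.0, 0.0, -0.15] [551.8 -31.9]
[-0.0063, -0.0317, 0.0, 0.0, 0.0, -0.18] [546.6 -33.4]
[-0.0079, -0.0368, 0.0, 0.0, 0.0, -0.21] [541.5 -35.1]
[-0.0096, -0.0419, 0.0, 0.0, 0.0, -0.24] [536.4 -36.9]
[-0.0115, -0.047, 0.0, 0.0, 0.0, -0.27] [531.4 -38.9]
[-0.0136, -0.052, 0.0, 0.0, 0.0, -0.3] [526.5 -41. ]
[-0.0158, -0.0569, 0.0, 0.0, 0.0, -0.33] [521.6 -43.3]
[-0.0181, -0.0617, 0.0, 0.0, 0.0, -0.36] [516.8 -45.7]
```

Call:
move_arm(
  moves=[
    [[-0.0003, -0.0027, 0, 0, 0, -0.015], [-0.0007, -0.0054, 0, 0, 0, -0.03], [-0.0011, -0.008, 0, 0, 0, -0.045], [-0.0015, -0.0107, 0, 0, 0, -0.06], [-0.0024, -0.016, 0, 0, 0, -0.09], [-0.0036, -0.0213, 0, 0, 0, -0.12], [-0.0048, -0.0265, 0, 0, 0, -0.15], [-0.0063, -0.0317, 0, 0, 0, -0.18], [-0.0063, -0.0317, 0, 0, 0, -0.18]],
  ],
)

```text
clock: 16.52
eef_pos: [546.4, -32.5, 286.2]
tool_rot: [-3.141, -0.0, 1.767]
force: [3.8, -0.9, -6.7]
width: 12.0
```

```bash
python3 - <<'E'
from h import *
s=ctrl.read_state(); print(s['clock'],s['eef_pos'],s['tool_rot'],s['force'],s['torque'],s['width'])
snap('wrist','w13.png')
E
```

```text
16.525 [546.44790091 -32.47706478 286.22472254] [-3.14107591e+00 -2.96935765e-04  1.76685304e+00] [ 3.80943525 -0.86028957 -6.72835735] [-0.21904391 -0.82001254 -0.0831735 ] 12.006821053365739
```

View pics/w13.png

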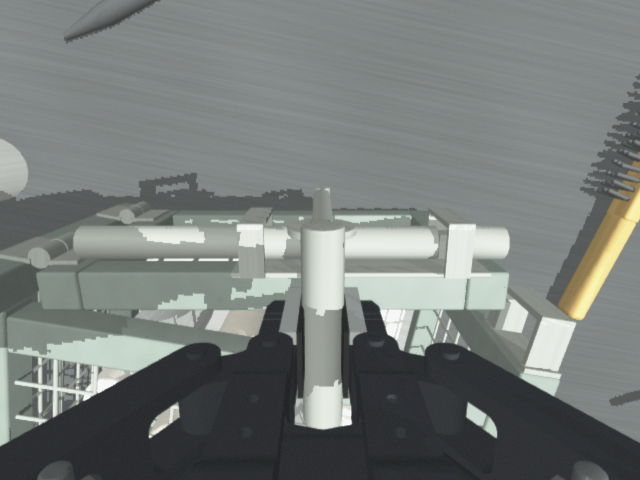

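Call:
move_arm(
  moves=[
    [[-0.0007, -0.0054, 0, 0, 0, -0.03], [-0.0015, -0.0107, 0, 0, 0, -0.06], [-0.0024, -0.016, 0, 0, 0, -0.09], [-0.0036, -0.0213, 0, 0, 0, -0.12], [-0.0048, -0.0265, 0, 0, 0, -0.15], [-0.006, -0.0308, 0, 0, 0, -0.175], [-0.006, -0.0308, 0, 0, 0, -0.175], [-0.006, -0.0308, 0, 0, 0, -0.175], [-0.006, -0.0308, 0, 0, 0, -0.175]],
  ],
)

```text
clock: 17.7
eef_pos: [517.9, -43.9, 286.1]
tool_rot: [-3.141, -0.001, 1.942]
force: [2.9, 2.7, -5.8]
width: 12.1
```

```bash
python3 - <<'E'
from h import *
s=ctrl.read_state(); print(s['clock'],s['eef_pos'],s['tool_rot'],s['force'],s['torque'],s['width'])
H=np.array([600,-205.]); a=lambda p:np.arctan2(-(p[0]-H[0]),p[1]-H[1]); print(a(s['eef_pos'])-a([578.2,-26.6]))
snap('wrist','w14.png');snap('top','t14.png');c=snap('side','s14.png')['color'][80:330,260:510]; cv2.imwrite('pics/s14c.png',cv2.resize(c,None,fx=2.4,fy=2.4))
E
```

```text
17.7 [517.9465662  -43.91194061 286.13502259] [-3.14133517e+00 -5.76443006e-04  1.94163490e+00] [ 2.93409152  2.66484522 -5.81839333] [ 0.59887983 -0.70316996 -0.1228156 ] 12.069852077611301
0.3495210472879917
```

View pics/w14.png

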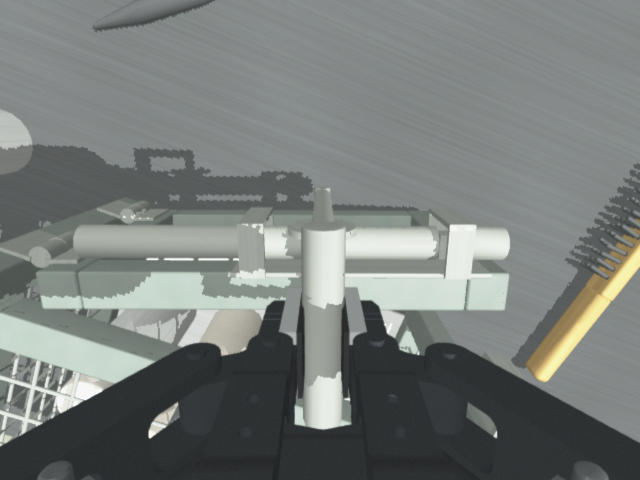

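View pics/t14.png

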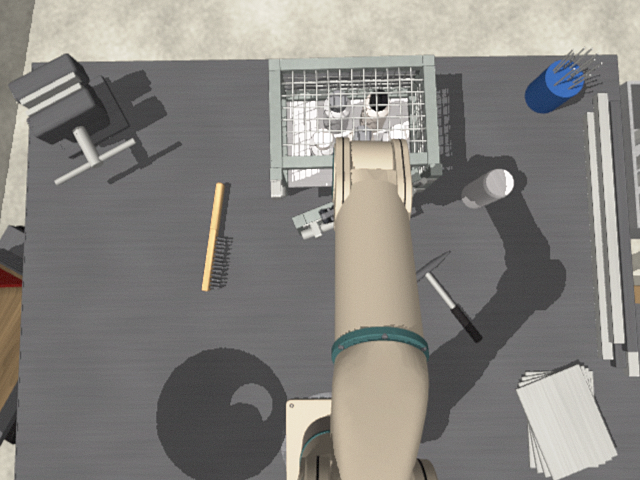

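View pics/s14c.png

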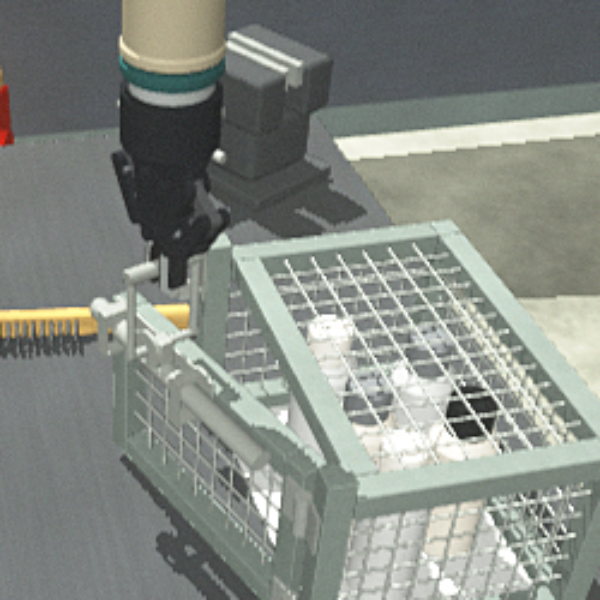

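```bash
python3 - <<'E'
from h import *
s=ctrl.read_state(); print(s['clock'],s['eef_pos'],np.abs(s['qd']).max(),s['force'],s['width'])
print(job.finish_job())
E
```

```text
17.85 [517.99900916 -44.00058641 286.1157826 ] 0.0019789620758706617 [ 3.32773046  3.67879358 -5.53362634] 12.266456488778147
the job is handed in; nothing more can be done
None
```

The gate is open about 10 cm at the bolt's edge and held there, with the bolt drawn back and the gripper still closed on the upright handle. I handed the job in at 17.9 s of the 38 s. One step went out of order along the way and had to be put right.

**What went wrong:** my first swing, done while gripping the bar, lifted the bolt past the lip. It drew about 14 mm back before the handle was upright. I pushed it back to within a few millimetres of home and let it drop. I then swung the handle up by pushing with the jaws half open, and the bolt stayed down behind the lip. A strict reading of "in the order asked" might count this against the job.

**Last checks:**
- **Handle:** it is at its upright stop. With the bolt still down, a 5.6 N push towards the hinge did not move it further, and the pictures show the arms vertical.
- **Bolt:** it was lifted about 11 mm and drawn about 47 mm, and the pictures show the nose clear of the keeper. The wrist force still shows about 6 N of its weight in the hand.
- **Gate:** it stands at about 0.35 rad from the measured hand position (0.355 rad from the hand's yaw), roughly 100 mm at the edge. The arm was at rest at hand-in, with the spring pulling back on the order of 4–5 N.
- **Grip and surroundings:** the jaws are at 12 mm on the bar. The can, hammer and brush look unmoved.

**Disagreement:** the cage outline drawn from my pose estimate did not match the pictures well. I placed the handle from the wrist camera and force readings instead.

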